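# Make up a blending set in the divided tray

## Task

Make up a blending set in the divided pine tray: stand the full-size beaker in the largest compartment, one full-size dropper bottle in the second-largest and the other in the third-largest (either way round), and the full-size atomiser in the smallest, all upright on the tray's floor. Beaker, dropper bottle and atomiser each have one smaller look-alike on the bench: leave those three standing where they are.

Things in the scene. Friction and masses are not known exactly. Their poses are not given: they have to be found in the camera images.
- tray: divided pine tray, fixed, 200 (x) x 158 (y) mm, walls 42 high, dividers 34, inner floor 4 above the origin (centre of its underside; z up). Compartments, all empty: clear x by y size and centre (x, y) in its frame, mm: largest 107x90 at (-38, 27); second 72x82 at (56, -31); third 72x58 at (56, 43); fourth 57x50 at (-14, -47), stays empty; smallest 44x50 at (-70, -47)
- bottle_a_mid (a point): full-size dropper bottle (two, alike), upright: amber body 39 mm across, 67 mm high; above it a black collar 20 mm across and a pointed black rubber bulb; 102 mm high in all, 62 g. Grip the body, or the collar (62 to 80 mm above the foot), which keeps the fingers above the tray walls. Point: on its axis, 51 mm above its foot; z up
- bottle_b_mid (a point): full-size dropper bottle (two, alike), upright: amber body 39 mm across, 67 mm high; above it a black collar 20 mm across and a pointed black rubber bulb; 102 mm high in all, 62 g. Grip the body, or the collar (62 to 80 mm above the foot), which keeps the fingers above the tray walls. Point: on its axis, 51 mm above its foot; z up
- beaker_mid (a point): full-size clear beaker with a cream-coloured fill (solid, does not spill), upright, hollow: 55 mm high, 41 mm across the wall up to 48 mm high, lip 47 mm across above that, 42 g. Grip it round the wall from outside, below the lip, or at the lip. The point is on its axis, 27.5 mm above its foot; z up
- atomiser_mid (a point): full-size slim atomiser, upright: clear round body 18 mm across with a black cap 16 mm across from 52 to 80 mm above its foot; 80 mm high, 19 g. Grip it by the cap. The point is on its axis, 40 mm above its foot; z up
- small_bottle_mid (a point): look-alike, not wanted: small dropper bottle, same shape as the full-size ones but only 28 mm across and 72 mm high. The point is on its axis, 36 mm above its foot; z up
- small_atomiser_mid (a point): look-alike, not wanted: small atomiser, same shape but only 14 mm across and 48 mm high. The point is on its axis, 24 mm above its foot; z up
- small_beaker_mid (a point): look-alike, not wanted: small beaker, only 32 mm across and 36 mm high. The point is on its axis, 18 mm above its foot; z up
Mind the look-alikes: they are no part of the job. Leave any green or red look-alike of the part that bears bottle_a_mid alone.

How it is judged:
By the outcome, as a careful person would: the job done as asked, in the order asked, and still so for the second after the job is handed in, with the robot touching nothing.
It also fails if it takes over 109 s, if anything falls off the work surface, if the arm or the gripper's body presses on something with over 40 N, if the wrist force passes 120 N, or if a joint passes its speed limit or range.

## Robot

A 6-joint arm with a two-finger parallel gripper is mounted at the origin on the work surface; the furniture and walls round the work are solid. World frame = base frame: x ahead of the robot, y to its left, z up, the work surface at z = 0. Lengths are in mm, angles in rad, forces in N, time in s.
With the tool pointing down it reaches from about 275 to 750 mm from the base axis. Payload 10.2 kg.
Tool frame: the origin (TCP) lies at the very end of the fingers, on their centre line; the grasp point (between the pads) lies 19 mm behind it (ctrl.grip_depth is the distance from the TCP to the grasp point, in mm); z points along the fingers, x is the direction in which the jaws open and shut, and the axes are right-handed (so a half turn about z gives the same grasp; the last joint's range is limited). The gripper opens to 85 mm and grips with 20 to 120 N. Pads are 22 mm wide; open, the fingers measure 114 mm over their backs; the gripper's body (76 mm by 85 mm) begins 54 mm behind the grasp point. The pads swing forward as they close: fully open they stand 13 mm farther back than shut.
Start: joints at [0.97, 0.313, 1.498, -0, 1.331, -0.223], TCP at [193.673, 487.977, 200.394] pointing down, gripper open.
Joint ranges: [-2.94, 2.94], [-0.97, 2.17], [0.19, 2.56], [-1.23, 4.37], [0.02, 3.11], [-2.88, 2.88]. Speed limits (rad/s): [2.39, 2.39, 3.01, 3.14, 3.14, 3.14].

## Interface

Orientations are given as a unit quaternion [w, x, y, z].
In Python, from rig import ctrl gives the robot as it stands.
- The arm moves only by the tool play_rows, never from a script. Its argument "motion" is a list of rows, each a list of 2 entries, a list of its own where there are three numbers: the shift along the tool's x, y, z in mm, then the turn, a rotation vector about the tool's x, y, z in degrees. A call has 1 to 20 rows; each row shifts and turns the commanded pose from where the row before left it, along the tool's axes as they then stand; what a row does not reach is not made up. A row lasts 1/12 s, in which the tool goes at most 41.7 mm and 7.16 degrees, less where a joint would pass 70% of its speed; a pose out of reach is approached as far as the arm can. A call with a gripper value outside its range is refused whole. "fingers" is the finger opening in mm, from 0 to 85.4, set as the call begins (left out, the last holds). The fingers move at their own pace and stop on an object; "squeeze" is the grip in N (left out, the last holds). Time passes only in rows, so rows that do not move let the fingers close. It gives the time, the measured TCP pose, the force and the opening at its end, in the units of the state.
- ctrl.sense(): the state, without advancing time (a new reading comes with each control period).
- ctrl.capture(name): name is "scene" or "top"; returns the picture (480x640x3 uint8, red, green, blue); there is no depth.
- ctrl.get_calibration(name): a dict with "K" (3x3 intrinsics, pixels), "R" (3x3) and "t" (3): a world point X has camera coordinates R X + t. Camera axes: x right, y down, z forward; pixel columns grow to the right and rows downward; lengths in mm; the calibration is good to about 2 mm. A picture is of the moment at which its call begins. get_calibration takes no time and is no camera call.
- ctrl.finish_job(): hands the job in, once; it reports no verdict.
Trained networks look in the newest picture that a camera, given by its name, has taken for a name from the list of things; names that differ only in an ending like _2 or _b are one class to them, and where a whole thing is asked for, a point or a joint stands for the part that bears it (a point fixed in the world has none). Each returns a list of dicts, best first, with "p" (0 to 1); they miss things now and then, are a little off and sometimes report something else, mostly with a low value. They report only what shows in the picture. A call takes as long as a camera call. They do not tell look-alikes from the thing itself.
- ctrl.spot_in(camera, name): "position" ([column, row] as shares, 0 to 1, of the picture: columns of its width, rows of its height, amid what is visible of it).
The state is a dict: "time_s": time; "joints": joint angles; "dq": joint speeds; "tau": joint torques, N m; "eef_pos": TCP position; "ee_rot": TCP orientation; "force": force on the tool from outside, world axes, zero at the start; "wrist_torque": the same for the moment, N m; "grip_width": opening from 0.0 (shut) to 1.0 (fully open).
Only numpy, scipy, OpenCV 4.12 (cv2) and the standard library are available. Lean on these libraries where they do the work, as an engineer would, in place of code of your own. Each camera call takes 0.05 s, during which the arm holds its last target. There are 200 camera calls.

## Working session

There is one attempt and no reset: what is moved stays moved. The work goes in short steps, Python scripts to look and compute and a tool call to move; the robot and the scene stay as the last step left them, time stands still between calls to the robot, and variables do not carry over. Pictures are saved under pics/ and viewed, about 12 in all and at most 16, crops included, and the job is handed in when it is done.

Besides the shell and the picture viewer there is one more tool, called as name(argument=value, ...), one argument or row to a line, values as JSON. play_rows: Moves the arm, as the interface text tells. Its arguments: {"type":"object","properties":{"motion":{"type":"array"},"fingers":{"type":"number"},"squeeze":{"type":"number"}},"required":["motion"]}

```bash
mkdir -p pics; cat > h.py <<'E'
import numpy as np, cv2
from rig import ctrl
def snap(cam,fn=None):
    im=ctrl.capture(cam)
    if fn: cv2.imwrite('pics/'+fn,im[:,:,::-1])
    return im
def ray(cam,u,v):
    c=ctrl.get_calibration(cam);K,R,t=[np.array(c[k],float) for k in('K','R','t')]
    d=R.T@np.linalg.solve(K,[u,v,1]); return -R.T@t.ravel(),d
def onz(cam,u,v,z):
    o,d=ray(cam,u,v); return o+d*(z-o[2])/d[2]
def proj(cam,X):
    c=ctrl.get_calibration(cam);K,R,t=[np.array(c[k],float) for k in('K','R','t')]
    p=K@(R@np.array(X,float)+t.ravel()); return p[:2]/p[2]
E
python3 - <<'E'
from h import *
np.set_printoptions(precision=1,suppress=True)
for c in('scene','top'):
    snap(c,c+'1.png'); k=ctrl.get_calibration(c); print(c,ray(c,320,240),np.array(k['K'])[0,0])
    for n in['bottle_a_mid','beaker_mid','atomiser_mid','tray']:
        zs={'bottle_a_mid':51,'beaker_mid':27,'atomiser_mid':40,'tray':20}
        for r in ctrl.spot_in(c,n):
            u,v=r['position'][0]*640,r['position'][1]*480
            print(n,round(r['p'],2),round(u),round(v),onz(c,u,v,zs[n]))
print(ctrl.sense())
E
```

```text
scene (array([-207.6,  557.8,  542.8]), array([ 0.7, -0.5, -0.5])) 482.99246737007405
bottle_a_mid 0.92 343 271 [349.1  72.1  51. ]
bottle_a_mid 0.67 252 258 [493.6 178.   51. ]
bottle_a_mid 0.6 286 306 [329.7 213.6  51. ]
beaker_mid 0.58 249 290 [437.2 221.9  27. ]
atomiser_mid 0.82 154 293 [520.1 365.1  40. ]
tray 0.57 383 231 [ 451.9 -131.6   20. ]
top (array([ 376.1,   98.1, 1031.5]), array([ 0.1, -0. , -1. ])) 541.0901981152668
bottle_a_mid 0.9 273 210 [516.9 152.3  51. ]
bottle_a_mid 0.66 253 301 [351.1 189.7  51. ]
bottle_a_mid 0.58 332 292 [366.1  47.7  51. ]
beaker_mid 0.6 233 265 [417.8 229.8  27. ]
atomiser_mid 0.65 164 201 [536.  352.9  40. ]
tray 0.68 427 248 [ 445.4 -133.8   20. ]
tray 0.41 222 202 [535.9 249.8  20. ]
{'time_s': 0.5, 'joints': array([ 1. ,  0.3,  1.5, -0. ,  1.3, -0.2]), 'dq': array([ 0.,  0.,  0.,  0.,  0., -0.]), 'tau': array([  0. , -41.2, -26. ,  -0. ,   0. ,  -0. ]), 'eef_pos': array([193.6, 488. , 200.4]), 'ee_rot': array([ 0. ,  0.8,  0.6, -0. ]), 'force': array([-0.6, -0.8, -0.2]), 'wrist_torque': array([ 0., -0.,  0.]), 'grip_width': 0.9975307719182955}
```

View pics/scene1.png

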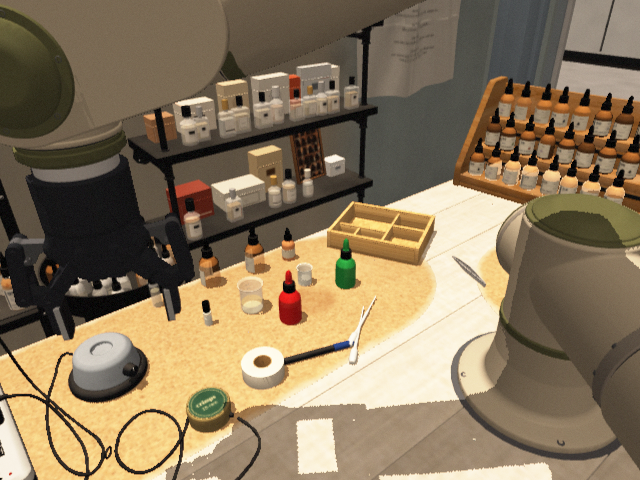

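View pics/top1.png

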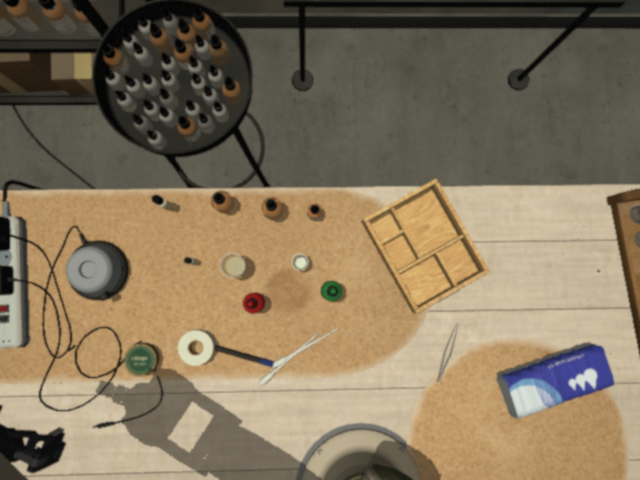

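The scene view has amber bottles at about (208,268), (252,252) and the small one at (288,246). The beaker is at (251,295), the small beaker at (304,275) and the small atomiser at (207,313). Red and green bottles stand in front of them. The top view shows the full-size atomiser at (160,202), bottles at (222,202) and (273,208), the beaker at (235,265) and the tray at right, turned. I'll take enlarged crops to get accurate pixels.

```bash
python3 - <<'E'
from h import *
im=cv2.imread('pics/top1.png')
a=cv2.resize(im[180:315,355:495],None,fx=4.2,fy=4.2,interpolation=cv2.INTER_CUBIC)
b=cv2.resize(im[185:280,145:330],None,fx=4.2,fy=4.2,interpolation=cv2.INTER_CUBIC)
cv2.imwrite('pics/ca.png',a);cv2.imwrite('pics/cb.png',b)
E
```

```text
(no output)
```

View pics/ca.png

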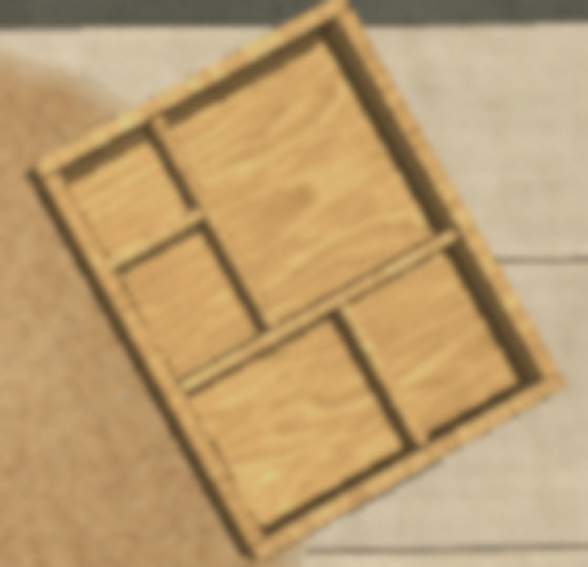

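View pics/cb.png

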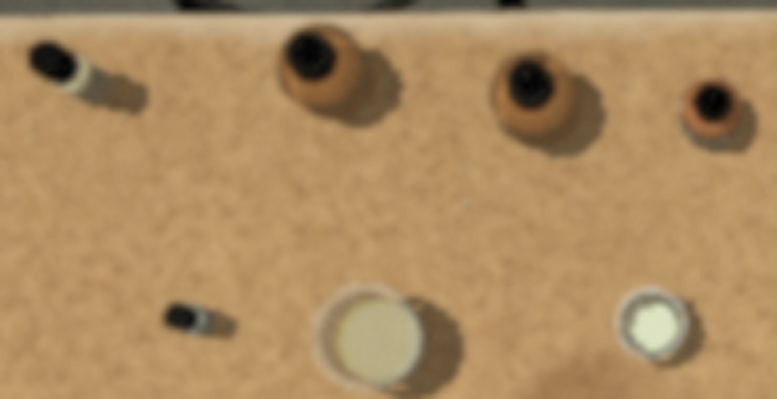

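```bash
python3 - <<'E'
from h import *
from scipy.optimize import least_squares
np.set_printoptions(precision=1,suppress=True)
P=np.array([[40,168],[345,0],[562,380],[258,555]])/4.2+[355,180]
W=np.array([onz('top',u,v,42)[:2] for u,v in P])
M=np.array([[-100,-79],[-100,79],[100,79],[100,-79]])
def T(p,M): c,s=np.cos(p[2]),np.sin(p[2]); return M@np.array([[c,s],[-s,c]])+p[:2]
r=least_squares(lambda p:(T(p,M)-W).ravel(),[445,-134,-2.6])
print('tray',r.x[:2],np.degrees(r.x[2]),r.fun)
for n,c in dict(L=(-38,27),S=(56,-31),T=(56,43),sm=(-70,-47)).items(): print(n,T(r.x,np.array([c])))
for n,x,y,z in[('b1blob',311,55,86),('b1body',319,66,60),('b2blob',531,83,86),('b2body',533,97,60),('smallb',713,101,60),('atom',53,62,66),('smat',181,317,40),('beaker',369,337,55),('smbk',652,325,36)]:
    u,v=x/4.2+145,y/4.2+185; X=onz('top',u,v,z); print(n,X,'scene px base/top',proj('scene',[*X[:2],0]),proj('scene',X))
im=cv2.imread('pics/scene1.png'); 
cv2.imwrite('pics/cs.png',cv2.resize(im[195:335,140:445],None,fx=2.6,fy=2.6,interpolation=cv2.INTER_CUBIC))
E
```

```text
tray [ 448.9 -129.2] -151.73448227904134 [ 2.3  2.6  3.6  0.8 -2.7 -2.9 -3.2 -0.4]
L [[ 495.1 -135. ]]
S [[ 384.9 -128.4]]
T [[ 419.9 -193.6]]
sm [[488.3 -54.6]]
b1blob [533.2 245.4  86. ] scene px base/top [214.5 283.4] [208.9 245.6]
b1body [532.7 246.   60. ] scene px base/top [214.3 283.6] [210.5 257.6]
b2blob [520.5 153.8  86. ] scene px base/top [257.8 269.8] [254.4 232.9]
b2body [518.4 154.6  60. ] scene px base/top [258.1 270.3] [255.7 245. ]
smallb [515.9  77.2  60. ] scene px base/top [289.9 258. ] [288.6 233.3]
atom [534.5 357.5  66. ] scene px base/top [159.2 305.3] [152.6 275.5]
smat [426.7 308.6  40. ] scene px base/top [210.4 324.1] [207.4 305.7]
beaker [416.4 225.6  55. ] scene px base/top [254.5 308.3] [252.  283.3]
smbk [420.7 104.8  36. ] scene px base/top [306.4 282.9] [305.9 267.4]
```

View pics/cs.png

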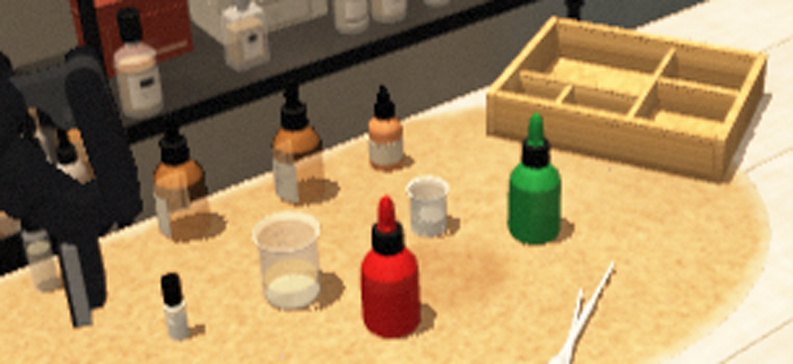

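```bash
cat > pl.py <<'E'
import sys
from h import *
from scipy.spatial.transform import Rotation as Ro
# args: x y z yawdeg (jaw line, mod 180): turn first, then shift in turned axes
x,y,z,w=map(float,sys.argv[1:5]); s=ctrl.sense(); q=s['ee_rot']; R=Ro.from_quat([q[1],q[2],q[3],q[0]]).as_matrix()
yaw=np.degrees(np.arctan2(R[1,0],R[0,0])); d=(w-yaw+90)%180-90
p=np.array(s['eef_pos']); D=np.array([x,y,z])-p; a=np.radians(yaw+d)
A=np.array([[np.cos(a),np.sin(a),0],[np.sin(a),-np.cos(a),0],[0,0,-1]])
sh=A@D
print('t',round(s['time_s'],2),'pos',p.round(1),'yaw',round(yaw,2),'tilt',R[:,2].round(3),'j6',round(s['joints'][5],2))
print('turn z',round(-d,2),'shift',sh.round(1),'per row n=',[(n,(sh/n).round(2)) for n in (int(np.ceil(np.linalg.norm(sh)/30)),)])
E
python3 pl.py 416 225 130 90
```

```text
t 0.5 pos [193.6 488.  200.4] yaw 68.36 tilt [-0. -0. -1.] j6 -0.22
turn z -21.64 shift [-263.   222.4   70.4] per row n= [(12, array([-21.91,  18.53,   5.86]))]
```

play_rows(
  motion=[
    [[0,0,0],[0,0,-5.41]],
    [[0,0,0],[0,0,-5.41]],
    [[0,0,0],[0,0,-5.41]],
    [[0,0,0],[0,0,-5.41]],
    [[-21.91,18.53,5.86],[0,0,0]],
    [[-21.91,18.53,5.86],[0,0,0]],
    [[-21.91,18.53,5.86],[0,0,0]],
    [[-21.91,18.53,5.86],[0,0,0]],
    [[-21.91,18.53,5.86],[0,0,0]],
    [[-21.91,18.53,5.86],[0,0,0]],
    [[-21.91,18.53,5.86],[0,0,0]],
    [[-21.91,18.53,5.86],[0,0,0]],
    [[-21.91,18.53,5.86],[0,0,0]],
    [[-21.91,18.53,5.86],[0,0,0]],
    [[-21.91,18.53,5.86],[0,0,0]],
    [[-21.91,18.53,5.86],[0,0,0]],
    [[0,0,0],[0,0,0]],
    [[0,0,0],[0,0,0]],
  ],
  fingers=85,
  squeeze=30,
)

```text
time_s: 2.0
eef_pos: [416.5, 224.2, 129.8]
ee_rot: [-0.0, 0.708, 0.706, -0.0]
force: [-0.5, 1.3, -0.0]
grip_width: 0.996
```

```bash
python3 pl.py 416 225 14 90; python3 - <<'E'
from h import *
im=snap('scene'); 
cv2.imwrite('pics/s2.png',cv2.resize(im[160:360,140:400,::-1],None,fx=3,fy=3,interpolation=cv2.INTER_CUBIC))
E
```

```text
t 2.0 pos [416.5 224.2 129.8] yaw 89.85 tilt [-0.001 -0.    -1.   ] j6 -1.32
turn z -0.15 shift [  0.8  -0.5 115.8] per row n= [(4, array([ 0.2 , -0.11, 28.96]))]
```

View pics/s2.png

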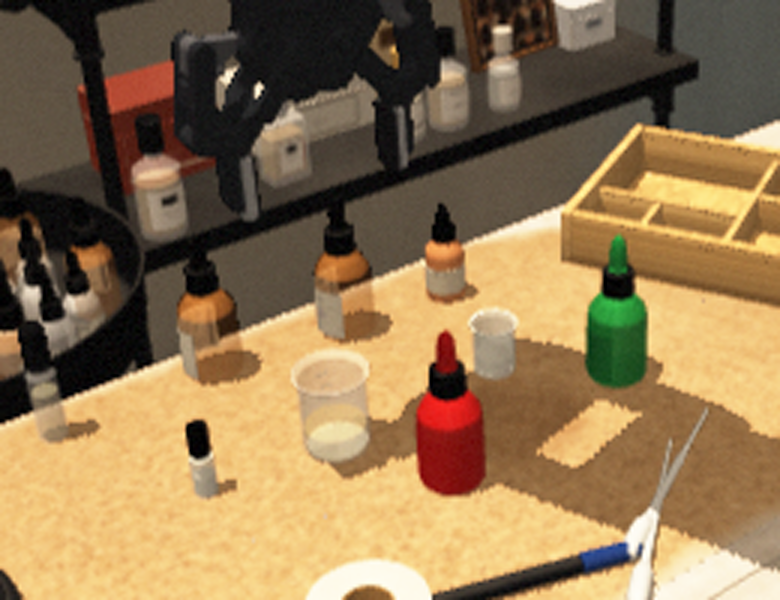

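The gripper straddles the beaker, whose lip is at crop (330,365), with the fingers clear of the small atomiser and the red bottle. I'll descend and grip.

play_rows(
  motion=[
    [[0.2,0,28.9],[0,0,0]],
    [[0.2,0,28.9],[0,0,0]],
    [[0.2,0,28.9],[0,0,0]],
    [[0.2,0,18],[0,0,0]],
    [[0,0,11],[0,0,0]],
    [[0,0,0],[0,0,0]],
    [[0,0,0],[0,0,0]],
  ],
)

```text
time_s: 2.63
eef_pos: [415.6, 226.6, 14.7]
ee_rot: [-0.0, 0.707, 0.708, -0.0]
force: [0.2, -0.1, 0.7]
grip_width: 0.996
```

play_rows(
  motion=[
    [[0,0,0],[0,0,0]],
    [[0,0,0],[0,0,0]],
    [[0,0,0],[0,0,0]],
    [[0,0,0],[0,0,0]],
    [[0,0,0],[0,0,0]],
    [[0,0,0],[0,0,0]],
    [[0,0,0],[0,0,0]],
    [[0,0,0],[0,0,0]],
    [[0,0,0],[0,0,0]],
    [[0,0,0],[0,0,0]],
  ],
  fingers=30,
  squeeze=25,
)

```text
time_s: 3.47
eef_pos: [416.8, 226.1, 15.4]
ee_rot: [0.001, 0.707, 0.707, 0.001]
force: [0.4, 0.7, 5.8]
grip_width: 0.505
```

play_rows(
  motion=[
    [[0,0,-10],[0,0,0]],
    [[0,0,-25],[0,0,0]],
    [[0,0,-28],[0,0,0]],
    [[0,0,-28],[0,0,0]],
    [[0,0,-28],[0,0,0]],
    [[0,0,-28],[0,0,0]],
    [[0,0,0],[0,0,0]],
    [[0,0,0],[0,0,0]],
  ],
)

```text
time_s: 4.13
eef_pos: [416.4, 225.9, 162.9]
ee_rot: [0.001, 0.707, 0.707, 0.001]
force: [-0.0, 0.4, -1.0]
grip_width: 0.506
```

```bash
python3 -c "
from h import *
print(ctrl.sense()['grip_width'],ctrl.sense()['force'])"; python3 pl.py 495 -135 150 28.3
```

```text
0.5058409708373961 [-0.013051    0.41516735 -0.99372366]
t 4.13 pos [416.4 225.9 162.9] yaw 89.99 tilt [ 0.003  0.001 -1.   ] j6 -1.32
turn z 61.69 shift [-101.9  355.1   12.9] per row n= [(13, array([-7.84, 27.31,  1.  ]))]
```

play_rows(
  motion=[
    [[0,0,0],[0,0,6.17]],
    [[0,0,0],[0,0,6.17]],
    [[0,0,0],[0,0,6.17]],
    [[0,0,0],[0,0,6.17]],
    [[0,0,0],[0,0,6.17]],
    [[0,0,0],[0,0,6.17]],
    [[0,0,0],[0,0,6.17]],
    [[0,0,0],[0,0,6.17]],
    [[0,0,0],[0,0,6.17]],
    [[0,0,0],[0,0,6.17]],
  ],
)

```text
time_s: 4.97
eef_pos: [415.2, 225.6, 160.2]
ee_rot: [0.0, 0.97, 0.242, -0.001]
force: [0.3, 0.6, -1.0]
grip_width: 0.505
```

play_rows(
  motion=[
    [[-7.84,27.31,1],[0,0,0]],
    [[-7.84,27.31,1],[0,0,0]],
    [[-7.84,27.31,1],[0,0,0]],
    [[-7.84,27.31,1],[0,0,0]],
    [[-7.84,27.31,1],[0,0,0]],
    [[-7.84,27.31,1],[0,0,0]],
    [[-7.84,27.31,1],[0,0,0]],
    [[-7.84,27.31,1],[0,0,0]],
    [[-7.84,27.31,1],[0,0,0]],
    [[-7.84,27.31,1],[0,0,0]],
    [[-7.84,27.31,1],[0,0,0]],
    [[-7.84,27.31,1],[0,0,0]],
    [[-7.84,27.31,1],[0,0,0]],
    [[0,0,0],[0,0,0]],
    [[0,0,0],[0,0,0]],
    [[0,0,0],[0,0,0]],
  ],
)

```text
time_s: 6.3
eef_pos: [493.9, -134.4, 147.5]
ee_rot: [-0.001, 0.97, 0.244, -0.001]
force: [-0.7, 0.5, -0.5]
grip_width: 0.504
```

```bash
python3 pl.py 495 -135 21 28.3; python3 - <<'E'
from h import *
im=snap('scene'); 
cv2.imwrite('pics/s3.png',cv2.resize(im[120:300,280:480,::-1],None,fx=3,fy=3,interpolation=cv2.INTER_CUBIC))
E
```

```text
t 6.3 pos [ 493.9 -134.4  147.5] yaw 28.29 tilt [-0.002  0.001 -1.   ] j6 -0.99
turn z -0.01 shift [  0.7   1.  126.5] per row n= [(5, array([ 0.13,  0.21, 25.31]))]
```

View pics/s3.png

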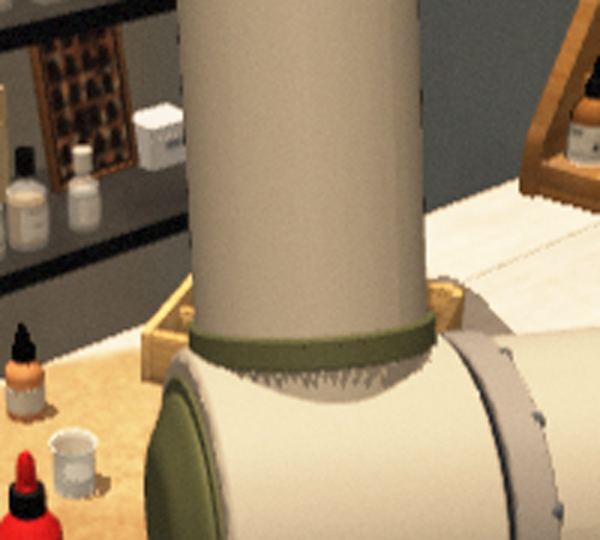

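The arm hides the tray in this view. I'll lower by numbers, slowly at the end, watching the force.

play_rows(
  motion=[
    [[0.7,1,28],[0,0,0]],
    [[0,0,28],[0,0,0]],
    [[0,0,28],[0,0,0]],
    [[0,0,20],[0,0,0]],
    [[0,0,12],[0,0,0]],
    [[0,0,5],[0,0,0]],
    [[0,0,3],[0,0,0]],
    [[0,0,2],[0,0,0]],
    [[0,0,1],[0,0,0]],
    [[0,0,0],[0,0,0]],
    [[0,0,0],[0,0,0]],
  ],
)

```text
time_s: 7.27
eef_pos: [495.9, -135.7, 22.0]
ee_rot: [0.0, 0.97, 0.244, 0.0]
force: [0.4, -0.4, -0.6]
grip_width: 0.5
```

```bash
python3 pl.py 495 -135 19.5 28.3; python3 -c "
from h import *
print(ctrl.sense()['force'])"
```

```text
t 7.27 pos [ 495.9 -135.7   22. ] yaw 28.3 tilt [ 0.001 -0.001 -1.   ] j6 -0.99
turn z -0.0 shift [-0.5 -1.1  2.5] per row n= [(1, array([-0.47, -1.09,  2.48]))]
[ 0.37653632 -0.3929336  -0.61075509]
```

play_rows(
  motion=[
    [[0,0,0.8],[0,0,0]],
    [[0,0,0.8],[0,0,0]],
    [[0,0,0.8],[0,0,0]],
    [[0,0,0],[0,0,0]],
    [[0,0,0],[0,0,0]],
  ],
)

```text
time_s: 7.68
eef_pos: [496.0, -135.9, 19.5]
ee_rot: [0.0, 0.97, 0.244, 0.0]
force: [-0.3, 0.4, 4.9]
grip_width: 0.503
```

play_rows(
  motion=[
    [[0,0,0],[0,0,0]],
    [[0,0,0],[0,0,0]],
    [[0,0,0],[0,0,0]],
    [[0,0,0],[0,0,0]],
    [[0,0,0],[0,0,0]],
    [[0,0,0],[0,0,0]],
  ],
  fingers=56,
)

```text
time_s: 8.18
eef_pos: [495.6, -135.6, 18.9]
ee_rot: [-0.0, 0.97, 0.244, -0.0]
force: [0.5, -0.5, -0.6]
grip_width: 0.655
```

play_rows(
  motion=[
    [[0,0,-10],[0,0,0]],
    [[0,0,-20],[0,0,0]],
    [[0,0,-28],[0,0,0]],
    [[0,0,-28],[0,0,0]],
    [[0,0,-28],[0,0,0]],
    [[0,0,-28],[0,0,0]],
    [[0,0,0],[0,0,0]],
  ],
)

```text
time_s: 8.77
eef_pos: [497.7, -136.6, 167.0]
ee_rot: [0.003, 0.97, 0.245, 0.004]
force: [-0.2, -0.2, 0.6]
grip_width: 0.657
```

```bash
python3 pl.py 519.5 154 160 80
```

```text
t 8.77 pos [ 497.7 -136.6  167. ] yaw 28.31 tilt [ 0.009 -0.005 -1.   ] j6 -0.99
turn z -51.69 shift [290. -29.   7.] per row n= [(10, array([29. , -2.9,  0.7]))]
```

play_rows(
  motion=[
    [[0,0,0],[0,0,-6.46]],
    [[0,0,0],[0,0,-6.46]],
    [[0,0,0],[0,0,-6.46]],
    [[0,0,0],[0,0,-6.46]],
    [[0,0,0],[0,0,-6.46]],
    [[0,0,0],[0,0,-6.46]],
    [[0,0,0],[0,0,-6.46]],
    [[0,0,0],[0,0,-6.46]],
    [[29,-2.9,0.7],[0,0,0]],
    [[29,-2.9,0.7],[0,0,0]],
    [[29,-2.9,0.7],[0,0,0]],
    [[29,-2.9,0.7],[0,0,0]],
    [[29,-2.9,0.7],[0,0,0]],
    [[29,-2.9,0.7],[0,0,0]],
    [[29,-2.9,0.7],[0,0,0]],
    [[29,-2.9,0.7],[0,0,0]],
    [[29,-2.9,0.7],[0,0,0]],
    [[29,-2.9,0.7],[0,0,0]],
  ],
  fingers=60,
)

```text
time_s: 10.27
eef_pos: [517.4, 156.5, 154.4]
ee_rot: [0.0, 0.766, 0.643, 0.0]
force: [-0.7, 0.0, 0.4]
grip_width: 0.699
```

play_rows(
  motion=[
    [[0,0,0],[0,0,0]],
    [[0,0,0],[0,0,0]],
    [[0,0,0],[0,0,0]],
  ],
)

```text
time_s: 10.52
eef_pos: [517.5, 154.6, 154.1]
ee_rot: [0.0, 0.766, 0.643, -0.0]
force: [0.5, -0.0, -0.5]
grip_width: 0.707
```

```bash
python3 pl.py 519.5 154 62 80; python3 - <<'E'
from h import *
im=snap('scene'); 
cv2.imwrite('pics/s4.png',cv2.resize(im[140:340,190:450,::-1],None,fx=3,fy=3,interpolation=cv2.INTER_CUBIC))
E
```

```text
t 10.52 pos [517.5 154.6 154.1] yaw 79.98 tilt [-0. -0. -1.] j6 -1.32
turn z -0.02 shift [-0.2  2.1 92.1] per row n= [(4, array([-0.06,  0.53, 23.03]))]
```

View pics/s4.png

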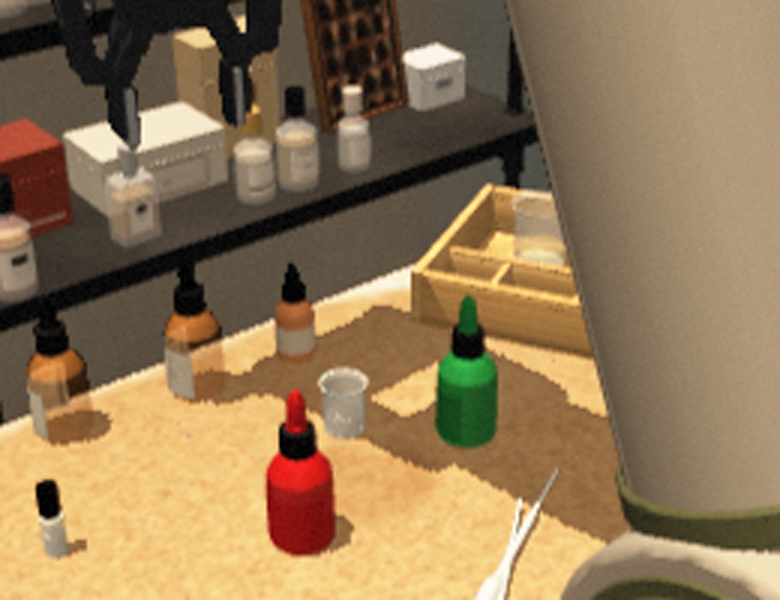

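The beaker stands in the tray's largest compartment at crop (540,235). The gripper is over the second bottle, whose bulb tip is at (185,270). I'll descend to the collar.

play_rows(
  motion=[
    [[0,2,25],[0,0,0]],
    [[0,0,25],[0,0,0]],
    [[0,0,22],[0,0,0]],
    [[0,0,12],[0,0,0]],
    [[0,0,6],[0,0,0]],
    [[0,0,0],[0,0,0]],
    [[0,0,0],[0,0,0]],
  ],
)

```text
time_s: 11.15
eef_pos: [520.0, 154.1, 64.7]
ee_rot: [0.0, 0.766, 0.642, 0.0]
force: [-0.7, 0.2, -0.6]
grip_width: 0.701
```

play_rows(
  motion=[
    [[0,0,0],[0,0,0]],
    [[0,0,0],[0,0,0]],
    [[0,0,0],[0,0,0]],
    [[0,0,0],[0,0,0]],
    [[0,0,0],[0,0,0]],
    [[0,0,0],[0,0,0]],
    [[0,0,0],[0,0,0]],
    [[0,0,0],[0,0,0]],
    [[0,0,0],[0,0,0]],
    [[0,0,0],[0,0,0]],
    [[0,0,0],[0,0,0]],
  ],
  fingers=10,
  squeeze=30,
)

```text
time_s: 12.07
eef_pos: [519.5, 154.6, 63.9]
ee_rot: [-0.0, 0.766, 0.643, -0.0]
force: [-0.3, 0.4, 0.0]
grip_width: 0.119
```

```bash
python3 - <<'E'
from h import *
im=snap('scene'); im2=snap('top')
a=cv2.resize(im[170:300,200:330,::-1],None,fx=4,fy=4,interpolation=cv2.INTER_CUBIC)
b=cv2.resize(im2[185:235,200:330,::-1],None,fx=2,fy=2)
cv2.imwrite('pics/s5.png',a)
E
```

```text
(no output)
```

View pics/s5.png

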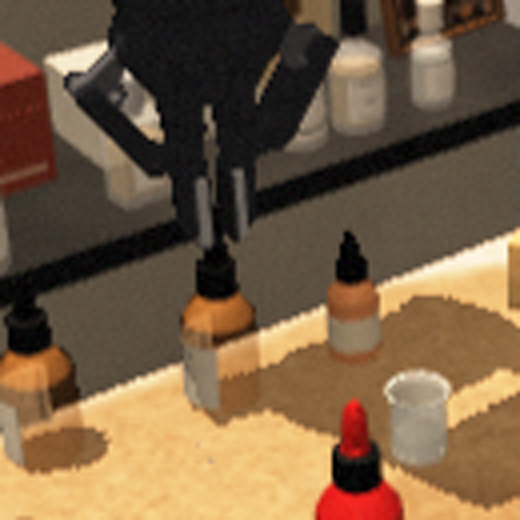

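```bash
python3 - <<'E'
from h import *
s=ctrl.sense();p=s['eef_pos'];print(p)
for z in(64,85,102,0): print(z,(proj('scene',[p[0],p[1],z])-[200,170])*4, proj('top',[p[0],p[1],z]))
im2=snap('top')
cv2.imwrite('pics/t5.png',cv2.resize(im2[180:280,190:330,::-1],None,fx=4.5,fy=4.5,interpolation=cv2.INTER_CUBIC))
E
```

```text
[519.52904539 154.63166792  63.95490025]
64 [221.01686043 291.97076162] [271.72730757 207.15240926]
85 [217.61885157 254.77497938] [271.01477454 205.40441538]
102 [214.81227259 224.05319351] [270.41460238 203.93206641]
0 [230.92699174 400.45049214] [273.72141057 212.04436472]
```

View pics/t5.png

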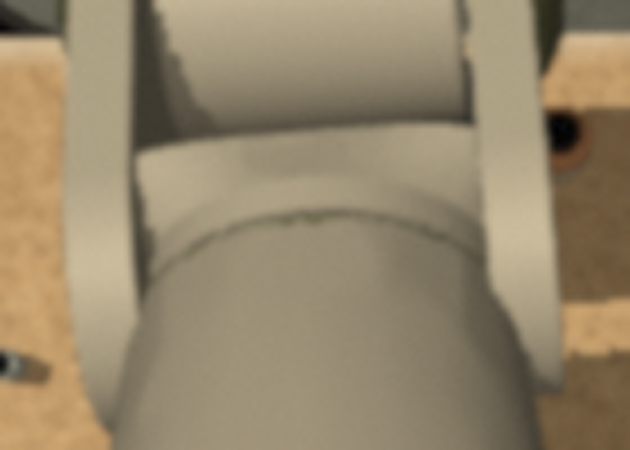

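The real fingertips end about 20 mm above the nominal TCP. They show at crop row 245, where the calibration predicts 292, so they closed on the bulb. I'll open, go 15 mm lower and close on the collar.

play_rows(
  motion=[
    [[0,0,0],[0,0,0]],
    [[0,0,0],[0,0,0]],
    [[0,0,0],[0,0,0]],
    [[0,0,0],[0,0,0]],
    [[0,0,0],[0,0,0]],
    [[0,0,5],[0,0,0]],
    [[0,0,5],[0,0,0]],
    [[0,0,5],[0,0,0]],
    [[0,0,0],[0,0,0]],
    [[0,0,0],[0,0,0]],
  ],
  fingers=50,
)

```text
time_s: 13.05
eef_pos: [519.3, 154.6, 48.5]
ee_rot: [-0.0, 0.766, 0.643, -0.0]
force: [1.0, -0.4, 0.5]
grip_width: 0.585
```

play_rows(
  motion=[
    [[0,0,0],[0,0,0]],
    [[0,0,0],[0,0,0]],
    [[0,0,0],[0,0,0]],
    [[0,0,0],[0,0,0]],
    [[0,0,0],[0,0,0]],
    [[0,0,0],[0,0,0]],
    [[0,0,0],[0,0,0]],
    [[0,0,0],[0,0,0]],
    [[0,0,0],[0,0,0]],
  ],
  fingers=5,
)

```text
time_s: 13.8
eef_pos: [519.7, 154.7, 49.1]
ee_rot: [0.0, 0.766, 0.643, 0.0]
force: [0.5, -0.5, 2.0]
grip_width: 0.168
```

```bash
python3 pl.py 419.9 -193.6 160 80; python3 - <<'E'
from h import *
im=snap('scene')
a=cv2.resize(im[170:300,200:330,::-1],None,fx=4,fy=4,interpolation=cv2.INTER_CUBIC)
cv2.imwrite('pics/s6.png',a)
E
```

```text
t 13.8 pos [519.7 154.7  49.1] yaw 79.97 tilt [ 0.  0. -1.] j6 -1.32
turn z -0.03 shift [-360.3  -37.8 -110.9] per row n= [(13, array([-27.72,  -2.9 ,  -8.53]))]
```

View pics/s6.png

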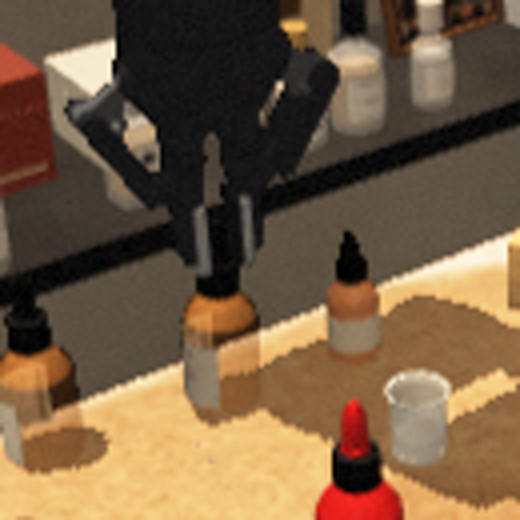

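Width is 14 mm and the tips are near crop row 270, about 76 mm up, so the pads are still on the bulb base. I'll go 9 mm lower.

play_rows(
  motion=[
    [[0,0,0],[0,0,0]],
    [[0,0,0],[0,0,0]],
    [[0,0,0],[0,0,0]],
    [[0,0,0],[0,0,0]],
    [[0,0,0],[0,0,0]],
    [[0,0,3],[0,0,0]],
    [[0,0,3],[0,0,0]],
    [[0,0,3],[0,0,0]],
    [[0,0,0],[0,0,0]],
    [[0,0,0],[0,0,0]],
  ],
  fingers=55,
)

```text
time_s: 14.68
eef_pos: [519.4, 154.6, 39.7]
ee_rot: [-0.0, 0.766, 0.643, -0.0]
force: [0.5, 0.7, -0.0]
grip_width: 0.646
```

play_rows(
  motion=[
    [[0,0,0],[0,0,0]],
    [[0,0,0],[0,0,0]],
    [[0,0,0],[0,0,0]],
    [[0,0,0],[0,0,0]],
    [[0,0,0],[0,0,0]],
    [[0,0,0],[0,0,0]],
    [[0,0,0],[0,0,0]],
    [[0,0,0],[0,0,0]],
    [[0,0,0],[0,0,0]],
    [[0,0,0],[0,0,0]],
  ],
  fingers=5,
)

```text
time_s: 15.52
eef_pos: [519.7, 154.7, 40.1]
ee_rot: [0.0, 0.766, 0.643, 0.0]
force: [0.7, 1.4, 3.4]
grip_width: 0.208
```

play_rows(
  motion=[
    [[0,0,0],[0,0,0]],
    [[0,0,0],[0,0,0]],
    [[0,0,0],[0,0,0]],
    [[0,0,0],[0,0,0]],
    [[0,0,0],[0,0,0]],
    [[0,0,3],[0,0,0]],
    [[0,0,3],[0,0,0]],
    [[0,0,0],[0,0,0]],
    [[0,0,0],[0,0,0]],
  ],
  fingers=58,
)

```text
time_s: 16.27
eef_pos: [519.4, 154.6, 33.7]
ee_rot: [-0.0, 0.766, 0.643, -0.0]
force: [-0.1, 0.3, -0.8]
grip_width: 0.679
```

play_rows(
  motion=[
    [[0,0,0],[0,0,0]],
    [[0,0,0],[0,0,0]],
    [[0,0,0],[0,0,0]],
    [[0,0,0],[0,0,0]],
    [[0,0,0],[0,0,0]],
    [[0,0,0],[0,0,0]],
    [[0,0,0],[0,0,0]],
    [[0,0,0],[0,0,0]],
    [[0,0,0],[0,0,0]],
    [[0,0,0],[0,0,0]],
  ],
  fingers=5,
)

```text
time_s: 17.1
eef_pos: [521.2, 155.0, 36.1]
ee_rot: [0.001, 0.766, 0.643, 0.002]
force: [-0.2, 1.5, 12.9]
grip_width: 0.326
```

```bash
python3 - <<'E'
from h import *
im=snap('scene')
a=cv2.resize(im[190:290,215:315,::-1],None,fx=5,fy=5,interpolation=cv2.INTER_CUBIC)
cv2.imwrite('pics/s7.png',a); print(ctrl.sense()['force'])
E
```

```text
[-0.85515284  1.41132728 12.7674127 ]
```

View pics/s7.png

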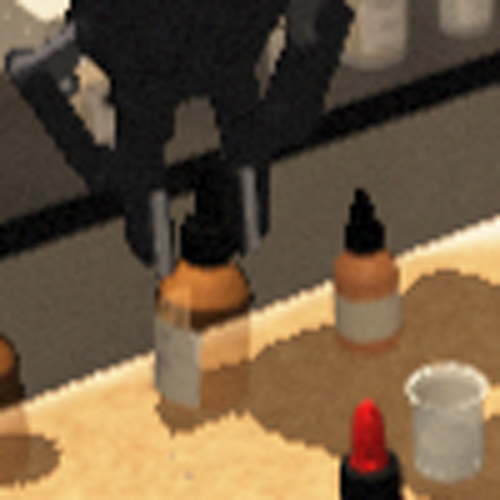

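The tips now ride on the shoulder (28 mm wide, 13 N upward). About 7 mm higher is the collar, so I'll regrip there.

play_rows(
  motion=[
    [[0,0,0],[0,0,0]],
    [[0,0,0],[0,0,0]],
    [[0,0,0],[0,0,0]],
    [[0,0,-3.5],[0,0,0]],
    [[0,0,-3.5],[0,0,0]],
    [[0,0,0],[0,0,0]],
    [[0,0,0],[0,0,0]],
  ],
  fingers=45,
)

```text
time_s: 17.73
eef_pos: [519.7, 154.6, 41.2]
ee_rot: [0.0, 0.766, 0.643, 0.0]
force: [-0.3, 0.6, 1.3]
grip_width: 0.525
```

play_rows(
  motion=[
    [[0,0,0],[0,0,0]],
    [[0,0,0],[0,0,0]],
    [[0,0,0],[0,0,0]],
    [[0,0,0],[0,0,0]],
    [[0,0,0],[0,0,0]],
    [[0,0,0],[0,0,0]],
    [[0,0,0],[0,0,0]],
    [[0,0,0],[0,0,0]],
    [[0,0,0],[0,0,0]],
    [[0,0,0],[0,0,0]],
  ],
  fingers=5,
  squeeze=35,
)

```text
time_s: 18.57
eef_pos: [519.6, 154.6, 41.0]
ee_rot: [0.0, 0.766, 0.643, 0.0]
force: [-0.2, 1.0, 0.9]
grip_width: 0.207
```

play_rows(
  motion=[
    [[0,0,-4],[0,0,0]],
    [[0,0,-8],[0,0,0]],
    [[0,0,-15],[0,0,0]],
    [[0,0,-25],[0,0,0]],
    [[0,0,-25],[0,0,0]],
    [[0,0,-25],[0,0,0]],
    [[0,0,-15],[0,0,0]],
    [[0,0,0],[0,0,0]],
  ],
)

```text
time_s: 19.23
eef_pos: [521.0, 154.7, 161.9]
ee_rot: [0.002, 0.766, 0.643, 0.003]
force: [0.2, -0.5, -0.5]
grip_width: 0.202
```

```bash
python3 pl.py 419.9 -193.6 160 80; python3 - <<'E'
from h import *
im=snap('scene')
a=cv2.resize(im[130:290,195:315,::-1],None,fx=3.5,fy=3.5,interpolation=cv2.INTER_CUBIC)
cv2.imwrite('pics/s8.png',a); print(ctrl.sense()['force'])
for r in ctrl.spot_in('scene','bottle_a_mid'): print(round(r['p'],2),r['position'][0]*640,r['position'][1]*480)
E
```

```text
t 19.23 pos [521.  154.7 161.9] yaw 79.98 tilt [ 0.006  0.    -1.   ] j6 -1.32
turn z -0.02 shift [-360.6  -39.1    1.9] per row n= [(13, array([-27.74,  -3.01,   0.14]))]
[ 0.11541425 -0.44869443 -1.23483747]
0.85 249.47199999999998 200.01600000000002
0.64 288.128 304.608
0.55 149.888 288.192
0.47 368.12800000000004 213.6
```

View pics/s8.png

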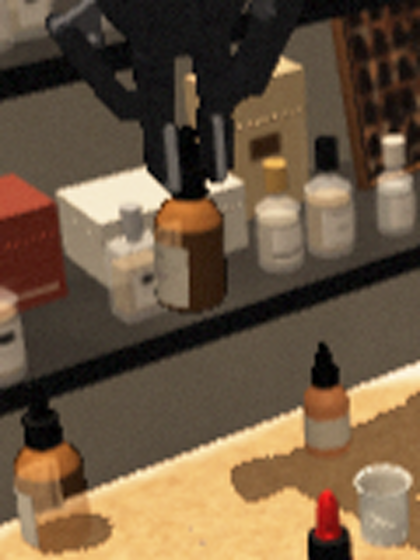

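The bottle is held upright at crop (190,250), lifted clear. I'll carry it to the third compartment.

play_rows(
  motion=[
    [[-27.74,-3,0],[0,0,0]],
    [[-27.74,-3,0],[0,0,0]],
    [[-27.74,-3,0],[0,0,0]],
    [[-27.74,-3,0],[0,0,0]],
    [[-27.74,-3,0],[0,0,0]],
    [[-27.74,-3,0],[0,0,0]],
    [[-27.74,-3,0],[0,0,0]],
    [[-27.74,-3,0],[0,0,0]],
    [[-27.74,-3,0],[0,0,0]],
    [[-27.74,-3,0],[0,0,0]],
    [[-27.74,-3,0],[0,0,0]],
    [[-27.74,-3,0],[0,0,0]],
    [[-27.74,-3,0],[0,0,0]],
    [[0,0,0],[0,0,0]],
    [[0,0,0],[0,0,0]],
    [[0,0,0],[0,0,0]],
  ],
)

```text
time_s: 20.67
eef_pos: [418.0, -193.0, 157.1]
ee_rot: [-0.001, 0.766, 0.643, -0.0]
force: [0.3, 0.2, 0.0]
grip_width: 0.204
```

```bash
python3 pl.py 419.9 -193.6 46 80; python3 -c "
from h import *
print(ctrl.sense()['grip_width'])"
```

```text
t 20.67 pos [ 418.  -193.   157.1] yaw 79.96 tilt [-0.001  0.001 -1.   ] j6 -2.08
turn z -0.04 shift [ -0.2   2.  111.1] per row n= [(4, array([-0.06,  0.49, 27.78]))]
0.2038069644123771
```

play_rows(
  motion=[
    [[0,2,25],[0,0,0]],
    [[0,0,25],[0,0,0]],
    [[0,0,25],[0,0,0]],
    [[0,0,15],[0,0,0]],
    [[0,0,8],[0,0,0]],
    [[0,0,5],[0,0,0]],
    [[0,0,3],[0,0,0]],
    [[0,0,2],[0,0,0]],
    [[0,0,1],[0,0,0]],
    [[0,0,0],[0,0,0]],
    [[0,0,0],[0,0,0]],
  ],
)

```text
time_s: 21.58
eef_pos: [420.6, -194.2, 49.4]
ee_rot: [0.0, 0.766, 0.643, 0.0]
force: [0.4, -0.6, -0.2]
grip_width: 0.2
```

play_rows(
  motion=[
    [[0,0,1.5],[0,0,0]],
    [[0,0,1.5],[0,0,0]],
    [[0,0,1],[0,0,0]],
    [[0,0,0],[0,0,0]],
    [[0,0,0],[0,0,0]],
  ],
)

```text
time_s: 22.0
eef_pos: [420.4, -194.1, 45.1]
ee_rot: [0.0, 0.766, 0.643, 0.0]
force: [-0.4, 1.2, 1.3]
grip_width: 0.206
```

Near contact (1.3 N) at the height expected. I'll release and go on to the first bottle.

play_rows(
  motion=[
    [[0,0,0.4],[0,0,0]],
    [[0,0,0],[0,0,0]],
  ],
)

```text
time_s: 22.17
eef_pos: [420.7, -194.2, 45.0]
ee_rot: [0.0, 0.766, 0.643, 0.0]
force: [0.5, 1.2, 4.2]
grip_width: 0.205
```

play_rows(
  motion=[
    [[0,0,0],[0,0,0]],
    [[0,0,0],[0,0,0]],
    [[0,0,0],[0,0,0]],
    [[0,0,0],[0,0,0]],
    [[0,0,0],[0,0,0]],
    [[0,0,0],[0,0,0]],
    [[0,0,-10],[0,0,0]],
    [[0,0,-20],[0,0,0]],
    [[0,0,-28],[0,0,0]],
    [[0,0,-28],[0,0,0]],
    [[0,0,-28],[0,0,0]],
    [[0,0,0],[0,0,0]],
    [[0,0,0],[0,0,0]],
  ],
  fingers=50,
)

```text
time_s: 23.25
eef_pos: [420.7, -194.4, 159.5]
ee_rot: [0.001, 0.766, 0.643, 0.0]
force: [0.4, 1.2, -0.3]
grip_width: 0.588
```

```bash
python3 pl.py 532.5 246 150 80
```

```text
t 23.25 pos [ 420.7 -194.4  159.5] yaw 79.98 tilt [ 0.002 -0.002 -1.   ] j6 -2.08
turn z -0.02 shift [453.1  33.6   9.5] per row n= [(16, array([28.32,  2.1 ,  0.59]))]
```

play_rows(
  motion=[
    [[28.32,2.1,0.5],[0,0,0]],
    [[28.32,2.1,0.5],[0,0,0]],
    [[28.32,2.1,0.5],[0,0,0]],
    [[28.32,2.1,0.5],[0,0,0]],
    [[28.32,2.1,0.5],[0,0,0]],
    [[28.32,2.1,0.5],[0,0,0]],
    [[28.32,2.1,0.5],[0,0,0]],
    [[28.32,2.1,0.5],[0,0,0]],
    [[28.32,2.1,0.5],[0,0,0]],
    [[28.32,2.1,0.5],[0,0,0]],
    [[28.32,2.1,0.5],[0,0,0]],
    [[28.32,2.1,0.5],[0,0,0]],
    [[28.32,2.1,0.5],[0,0,0]],
    [[28.32,2.1,0.5],[0,0,0]],
    [[28.32,2.1,0.5],[0,0,0]],
    [[28.32,2.1,0.5],[0,0,0]],
    [[0,0,0],[0,0,0]],
    [[0,0,0],[0,0,0]],
    [[0,0,0],[0,0,0]],
  ],
)

```text
time_s: 24.83
eef_pos: [531.7, 245.8, 149.3]
ee_rot: [-0.0, 0.766, 0.643, -0.001]
force: [-0.0, -0.8, -0.1]
grip_width: 0.582
```

```bash
python3 pl.py 532.5 246 42 80
```

```text
t 24.83 pos [531.7 245.8 149.3] yaw 79.98 tilt [-0.002 -0.001 -1.   ] j6 -1.16
turn z -0.02 shift [  0.3   0.7 107.3] per row n= [(4, array([ 0.09,  0.19, 26.82]))]
```

play_rows(
  motion=[
    [[0.3,0.7,28],[0,0,0]],
    [[0,0,28],[0,0,0]],
    [[0,0,25],[0,0,0]],
    [[0,0,15],[0,0,0]],
    [[0,0,8],[0,0,0]],
    [[0,0,3],[0,0,0]],
    [[0,0,0],[0,0,0]],
    [[0,0,0],[0,0,0]],
  ],
)

```text
time_s: 25.5
eef_pos: [533.6, 246.3, 44.6]
ee_rot: [0.0, 0.766, 0.642, 0.001]
force: [-0.4, 0.6, 0.5]
grip_width: 0.585
```

play_rows(
  motion=[
    [[0,0,0],[0,0,0]],
    [[0,0,0],[0,0,0]],
    [[0,0,0],[0,0,0]],
    [[0,0,0],[0,0,0]],
    [[0,0,0],[0,0,0]],
    [[0,0,0],[0,0,0]],
    [[0,0,0],[0,0,0]],
    [[0,0,0],[0,0,0]],
    [[0,0,0],[0,0,0]],
    [[0,0,0],[0,0,0]],
  ],
  fingers=5,
)

```text
time_s: 26.33
eef_pos: [533.6, 246.7, 44.4]
ee_rot: [0.0, 0.766, 0.643, 0.001]
force: [-0.5, 0.8, 5.8]
grip_width: 0.2
```

play_rows(
  motion=[
    [[0,0,0],[0,0,0]],
    [[0,0,0],[0,0,0]],
    [[0,0,0],[0,0,0]],
    [[0,0,0],[0,0,0]],
    [[0,0,2.5],[0,0,0]],
    [[0,0,0],[0,0,0]],
    [[0,0,0],[0,0,0]],
  ],
  fingers=45,
)

```text
time_s: 26.92
eef_pos: [532.9, 246.4, 40.8]
ee_rot: [-0.0, 0.766, 0.643, -0.0]
force: [0.7, -0.2, 0.5]
grip_width: 0.527
```

play_rows(
  motion=[
    [[0,0,0],[0,0,0]],
    [[0,0,0],[0,0,0]],
    [[0,0,0],[0,0,0]],
    [[0,0,0],[0,0,0]],
    [[0,0,0],[0,0,0]],
    [[0,0,0],[0,0,0]],
    [[0,0,0],[0,0,0]],
    [[0,0,0],[0,0,0]],
    [[0,0,0],[0,0,0]],
    [[0,0,0],[0,0,0]],
  ],
  fingers=5,
)

```text
time_s: 27.75
eef_pos: [533.1, 246.5, 41.2]
ee_rot: [0.0, 0.766, 0.643, 0.0]
force: [-0.3, 1.0, 2.7]
grip_width: 0.201
```

play_rows(
  motion=[
    [[0,0,-4],[0,0,0]],
    [[0,0,-8],[0,0,0]],
    [[0,0,-15],[0,0,0]],
    [[0,0,-25],[0,0,0]],
    [[0,0,-25],[0,0,0]],
    [[0,0,-25],[0,0,0]],
    [[0,0,-15],[0,0,0]],
    [[0,0,0],[0,0,0]],
  ],
)

```text
time_s: 28.42
eef_pos: [534.4, 246.8, 162.0]
ee_rot: [0.001, 0.766, 0.643, 0.003]
force: [0.5, 0.1, -1.5]
grip_width: 0.203
```

```bash
python3 pl.py 384.9 -128.4 158 80
```

```text
t 28.42 pos [534.4 246.8 162. ] yaw 79.98 tilt [ 0.006  0.001 -1.   ] j6 -1.16
turn z -0.02 shift [-395.5  -82.1    4. ] per row n= [(14, array([-28.25,  -5.86,   0.29]))]
```

play_rows(
  motion=[
    [[-28.25,-5.86,0],[0,0,0]],
    [[-28.25,-5.86,0],[0,0,0]],
    [[-28.25,-5.86,0],[0,0,0]],
    [[-28.25,-5.86,0],[0,0,0]],
    [[-28.25,-5.86,0],[0,0,0]],
    [[-28.25,-5.86,0],[0,0,0]],
    [[-28.25,-5.86,0],[0,0,0]],
    [[-28.25,-5.86,0],[0,0,0]],
    [[-28.25,-5.86,0],[0,0,0]],
    [[-28.25,-5.86,0],[0,0,0]],
    [[-28.25,-5.86,0],[0,0,0]],
    [[-28.25,-5.86,0],[0,0,0]],
    [[-28.25,-5.86,0],[0,0,0]],
    [[-28.25,-5.86,0],[0,0,0]],
    [[0,0,0],[0,0,0]],
    [[0,0,0],[0,0,0]],
    [[0,0,0],[0,0,0]],
  ],
)

```text
time_s: 29.83
eef_pos: [383.2, -128.2, 157.6]
ee_rot: [-0.001, 0.766, 0.642, -0.0]
force: [-0.1, 0.5, -1.1]
grip_width: 0.206
```

```bash
python3 pl.py 384.9 -128.4 49 80; python3 -c "
from h import *
print(ctrl.sense()['grip_width'])"
```

```text
t 29.83 pos [ 383.2 -128.2  157.6] yaw 79.96 tilt [-0.001  0.001 -1.   ] j6 -2.01
turn z -0.04 shift [1.000e-01 1.700e+00 1.086e+02] per row n= [(4, array([ 0.03,  0.44, 27.14]))]
0.20642103052308838
```

play_rows(
  motion=[
    [[0,1.7,25],[0,0,0]],
    [[0,0,25],[0,0,0]],
    [[0,0,25],[0,0,0]],
    [[0,0,15],[0,0,0]],
    [[0,0,8],[0,0,0]],
    [[0,0,5],[0,0,0]],
    [[0,0,4],[0,0,0]],
    [[0,0,2],[0,0,0]],
    [[0,0,1.5],[0,0,0]],
    [[0,0,1],[0,0,0]],
    [[0,0,0],[0,0,0]],
    [[0,0,0],[0,0,0]],
  ],
)

```text
time_s: 30.83
eef_pos: [385.2, -129.1, 46.9]
ee_rot: [0.0, 0.766, 0.643, 0.0]
force: [0.1, 0.0, -1.3]
grip_width: 0.205
```

play_rows(
  motion=[
    [[0,0,1],[0,0,0]],
    [[0,0,0.8],[0,0,0]],
    [[0,0,0],[0,0,0]],
    [[0,0,0],[0,0,0]],
  ],
)

```text
time_s: 31.17
eef_pos: [385.5, -129.2, 45.2]
ee_rot: [0.001, 0.766, 0.643, 0.0]
force: [0.5, 1.4, 4.6]
grip_width: 0.202
```

play_rows(
  motion=[
    [[0,0,0],[0,0,0]],
    [[0,0,0],[0,0,0]],
    [[0,0,0],[0,0,0]],
    [[0,0,0],[0,0,0]],
    [[0,0,0],[0,0,0]],
    [[0,0,0],[0,0,0]],
    [[0,0,-10],[0,0,0]],
    [[0,0,-20],[0,0,0]],
    [[0,0,-28],[0,0,0]],
    [[0,0,-28],[0,0,0]],
    [[0,0,-28],[0,0,0]],
    [[0,0,0],[0,0,0]],
    [[0,0,0],[0,0,0]],
  ],
  fingers=50,
)

```text
time_s: 32.25
eef_pos: [385.5, -129.3, 159.5]
ee_rot: [0.001, 0.766, 0.643, 0.0]
force: [-0.9, -0.6, -0.3]
grip_width: 0.587
```

```bash
python3 pl.py 534.5 357.5 150 80
```

```text
t 32.25 pos [ 385.5 -129.3  159.5] yaw 79.98 tilt [ 0.002 -0.002 -1.   ] j6 -2.01
turn z -0.02 shift [505.3  62.2   9.5] per row n= [(17, array([29.72,  3.66,  0.56]))]
```

play_rows(
  motion=[
    [[29.72,3.66,0.5],[0,0,0]],
    [[29.72,3.66,0.5],[0,0,0]],
    [[29.72,3.66,0.5],[0,0,0]],
    [[29.72,3.66,0.5],[0,0,0]],
    [[29.72,3.66,0.5],[0,0,0]],
    [[29.72,3.66,0.5],[0,0,0]],
    [[29.72,3.66,0.5],[0,0,0]],
    [[29.72,3.66,0.5],[0,0,0]],
    [[29.72,3.66,0.5],[0,0,0]],
    [[29.72,3.66,0.5],[0,0,0]],
    [[29.72,3.66,0.5],[0,0,0]],
    [[29.72,3.66,0.5],[0,0,0]],
    [[29.72,3.66,0.5],[0,0,0]],
    [[29.72,3.66,0.5],[0,0,0]],
    [[29.72,3.66,0.5],[0,0,0]],
    [[29.72,3.66,0.5],[0,0,0]],
    [[29.72,3.66,0.5],[0,0,0]],
    [[0,0,0],[0,0,0]],
    [[0,0,0],[0,0,0]],
    [[0,0,0],[0,0,0]],
  ],
)

```text
time_s: 33.92
eef_pos: [533.8, 357.0, 148.8]
ee_rot: [-0.0, 0.766, 0.643, -0.001]
force: [0.1, -0.2, -0.2]
grip_width: 0.584
```

```bash
python3 pl.py 534.5 357.5 45 80; python3 - <<'E'
from h import *
im=snap('scene'); a=cv2.resize(im[130:330,90:250,::-1],None,fx=3,fy=3,interpolation=cv2.INTER_CUBIC)
b=cv2.resize(im[180:330,310:450,::-1],(320,343),interpolation=cv2.INTER_CUBIC); t=snap('top')
c=np.zeros((600,800,3),np.uint8); c[:,:480]=a; c[:343,480:]=b
cv2.imwrite('pics/s9.png',c)
E
```

```text
t 33.92 pos [533.8 357.  148.8] yaw 79.97 tilt [-0.002 -0.001 -1.   ] j6 -0.99
turn z -0.03 shift [  0.6   0.6 103.8] per row n= [(4, array([ 0.14,  0.16, 25.94]))]
```

View pics/s9.png

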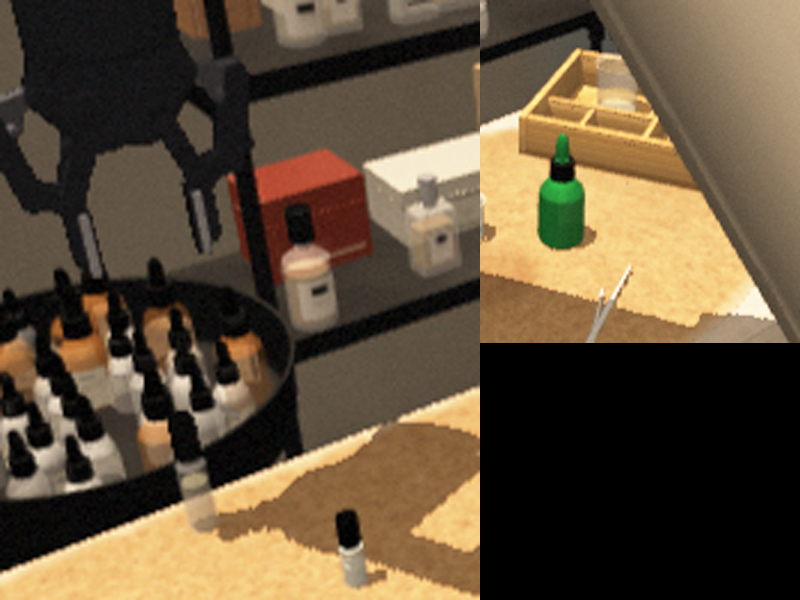

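The atomiser stands at crop (195,470), under the gripper. In the inset the beaker is in its compartment, but the arm hides the bottles. I'll descend to the cap.

play_rows(
  motion=[
    [[0.6,0.6,28],[0,0,0]],
    [[0,0,28],[0,0,0]],
    [[0,0,25],[0,0,0]],
    [[0,0,18],[0,0,0]],
    [[0,0,10],[0,0,0]],
    [[0,0,6],[0,0,0]],
    [[0,0,0],[0,0,0]],
    [[0,0,0],[0,0,0]],
    [[0,0,0],[0,0,0]],
  ],
)

```text
time_s: 34.77
eef_pos: [535.7, 358.4, 36.7]
ee_rot: [0.0, 0.766, 0.643, 0.001]
force: [-0.1, -0.5, 1.0]
grip_width: 0.584
```

play_rows(
  motion=[
    [[0,0,0],[0,0,0]],
    [[0,0,0],[0,0,0]],
    [[0,0,0],[0,0,0]],
    [[0,0,0],[0,0,0]],
    [[0,0,0],[0,0,0]],
    [[0,0,0],[0,0,0]],
    [[0,0,0],[0,0,0]],
    [[0,0,0],[0,0,0]],
    [[0,0,0],[0,0,0]],
    [[0,0,0],[0,0,0]],
    [[0,0,0],[0,0,0]],
  ],
  fingers=3,
  squeeze=25,
)

```text
time_s: 35.68
eef_pos: [535.3, 358.4, 35.8]
ee_rot: [0.0, 0.766, 0.643, 0.001]
force: [-0.1, 0.4, 5.7]
grip_width: 0.17
```

play_rows(
  motion=[
    [[0,0,-4],[0,0,0]],
    [[0,0,-8],[0,0,0]],
    [[0,0,-15],[0,0,0]],
    [[0,0,-25],[0,0,0]],
    [[0,0,-25],[0,0,0]],
    [[0,0,-25],[0,0,0]],
    [[0,0,-22],[0,0,0]],
    [[0,0,0],[0,0,0]],
  ],
)

```text
time_s: 36.35
eef_pos: [536.5, 358.9, 164.7]
ee_rot: [0.001, 0.766, 0.643, 0.004]
force: [0.7, 0.1, 1.0]
grip_width: 0.173
```

```bash
python3 pl.py 488.3 -54.6 158 80; python3 - <<'E'
from h import *
im=snap('scene')
for r in ctrl.spot_in('scene','atomiser_mid'): print(round(r['p'],2),r['position'][0]*640,r['position'][1]*480)
p=ctrl.sense()['eef_pos']; print(ctrl.sense()['grip_width'],'expect',proj('scene',[p[0],p[1],p[2]-36+40]))
E
```

```text
t 36.35 pos [536.5 358.9 164.7] yaw 79.98 tilt [ 0.007  0.003 -1.   ] j6 -0.99
turn z -0.02 shift [-415.6   24.3    6.7] per row n= [(14, array([-29.68,   1.74,   0.48]))]
0.8 137.28 224.68800000000002
0.17213550572589062 expect [141.21992295 226.9100452 ]
```

The atomiser is held as expected (predicted pixel (141,227), network (137,225)). I'll carry it to the smallest compartment.

play_rows(
  motion=[
    [[-29.68,1.74,0],[0,0,0]],
    [[-29.68,1.74,0],[0,0,0]],
    [[-29.68,1.74,0],[0,0,0]],
    [[-29.68,1.74,0],[0,0,0]],
    [[-29.68,1.74,0],[0,0,0]],
    [[-29.68,1.74,0],[0,0,0]],
    [[-29.68,1.74,0],[0,0,0]],
    [[-29.68,1.74,0],[0,0,0]],
    [[-29.68,1.74,0],[0,0,0]],
    [[-29.68,1.74,0],[0,0,0]],
    [[-29.68,1.74,0],[0,0,0]],
    [[-29.68,1.74,0],[0,0,0]],
    [[-29.68,1.74,0],[0,0,0]],
    [[-29.68,1.74,0],[0,0,0]],
    [[0,0,0],[0,0,0]],
    [[0,0,0],[0,0,0]],
    [[0,0,0],[0,0,0]],
  ],
)

```text
time_s: 37.87
eef_pos: [486.2, -54.7, 158.5]
ee_rot: [-0.001, 0.766, 0.643, -0.0]
force: [-0.7, -0.3, -1.1]
grip_width: 0.168
```

```bash
python3 pl.py 488.3 -54.6 43 80; python3 -c "
from h import *
print(ctrl.sense()['grip_width'])"
```

```text
t 37.87 pos [486.2 -54.7 158.5] yaw 79.97 tilt [-0.002  0.001 -1.   ] j6 -1.75
turn z -0.03 shift [  0.5   2.1 115.5] per row n= [(4, array([ 0.12,  0.52, 28.86]))]
0.1677446022095199
```

play_rows(
  motion=[
    [[0.4,2.1,25],[0,0,0]],
    [[0,0,25],[0,0,0]],
    [[0,0,25],[0,0,0]],
    [[0,0,18],[0,0,0]],
    [[0,0,9],[0,0,0]],
    [[0,0,6],[0,0,0]],
    [[0,0,4],[0,0,0]],
    [[0,0,2],[0,0,0]],
    [[0,0,1],[0,0,0]],
    [[0,0,1],[0,0,0]],
    [[0,0,0],[0,0,0]],
    [[0,0,0],[0,0,0]],
  ],
)

```text
time_s: 38.87
eef_pos: [489.0, -55.3, 43.6]
ee_rot: [0.0, 0.766, 0.643, 0.0]
force: [-0.7, 0.6, -0.1]
grip_width: 0.17
```

play_rows(
  motion=[
    [[0,0,1.5],[0,0,0]],
    [[0,0,1],[0,0,0]],
    [[0,0,0.7],[0,0,0]],
    [[0,0,0],[0,0,0]],
    [[0,0,0],[0,0,0]],
  ],
)

```text
time_s: 39.28
eef_pos: [488.8, -55.2, 40.0]
ee_rot: [-0.0, 0.766, 0.643, -0.0]
force: [-0.7, -0.4, -0.8]
grip_width: 0.169
```

play_rows(
  motion=[
    [[0,0,0.6],[0,0,0]],
    [[0,0,0.6],[0,0,0]],
    [[0,0,0],[0,0,0]],
    [[0,0,0],[0,0,0]],
  ],
)

```text
time_s: 39.62
eef_pos: [489.6, -55.4, 39.8]
ee_rot: [0.001, 0.766, 0.643, 0.001]
force: [-1.3, 0.3, 8.0]
grip_width: 0.167
```

play_rows(
  motion=[
    [[0,0,-0.5],[0,0,0]],
    [[0,0,0],[0,0,0]],
    [[0,0,0],[0,0,0]],
    [[0,0,0],[0,0,0]],
    [[0,0,0],[0,0,0]],
    [[0,0,0],[0,0,0]],
    [[0,0,-8],[0,0,0]],
    [[0,0,-20],[0,0,0]],
    [[0,0,-28],[0,0,0]],
    [[0,0,-28],[0,0,0]],
    [[0,0,-28],[0,0,0]],
    [[0,0,-28],[0,0,0]],
    [[0,0,0],[0,0,0]],
  ],
  fingers=40,
)

```text
time_s: 40.7
eef_pos: [490.9, -55.9, 185.1]
ee_rot: [0.004, 0.766, 0.643, 0.002]
force: [0.5, 0.1, 1.1]
grip_width: 0.468
```

```bash
python3 pl.py 300 400 220 80
```

```text
t 40.7 pos [490.9 -55.9 185.1] yaw 79.98 tilt [ 0.009 -0.003 -1.   ] j6 -1.75
turn z -0.02 shift [ 415.8 -267.1  -34.9] per row n= [(17, array([ 24.46, -15.71,  -2.05]))]
```

play_rows(
  motion=[
    [[24.46,-15.7,-2],[0,0,0]],
    [[24.46,-15.7,-2],[0,0,0]],
    [[24.46,-15.7,-2],[0,0,0]],
    [[24.46,-15.7,-2],[0,0,0]],
    [[24.46,-15.7,-2],[0,0,0]],
    [[24.46,-15.7,-2],[0,0,0]],
    [[24.46,-15.7,-2],[0,0,0]],
    [[24.46,-15.7,-2],[0,0,0]],
    [[24.46,-15.7,-2],[0,0,0]],
    [[24.46,-15.7,-2],[0,0,0]],
    [[24.46,-15.7,-2],[0,0,0]],
    [[24.46,-15.7,-2],[0,0,0]],
    [[24.46,-15.7,-2],[0,0,0]],
    [[24.46,-15.7,-2],[0,0,0]],
    [[24.46,-15.7,-2],[0,0,0]],
    [[24.46,-15.7,-2],[0,0,0]],
    [[24.46,-15.7,-2],[0,0,0]],
    [[0,0,0],[0,0,0]],
    [[0,0,0],[0,0,0]],
  ],
)

```text
time_s: 42.28
eef_pos: [297.6, 401.4, 213.3]
ee_rot: [0.0, 0.765, 0.643, -0.0]
force: [0.4, 0.5, -0.1]
grip_width: 0.464
```

```bash
python3 - <<'E'
from h import *
s=snap('scene');t=snap('top')
a=cv2.resize(s[185:325,190:450,::-1],(790,300),interpolation=cv2.INTER_CUBIC)
b=cv2.resize(t[175:320,170:500,::-1],(660,290),interpolation=cv2.INTER_CUBIC)
c=np.zeros((600,800,3),np.uint8);c[:300,:790]=a;c[305:595,:660]=b
cv2.imwrite('pics/f.png',c)
E
```

```text
(no output)
```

View pics/f.png

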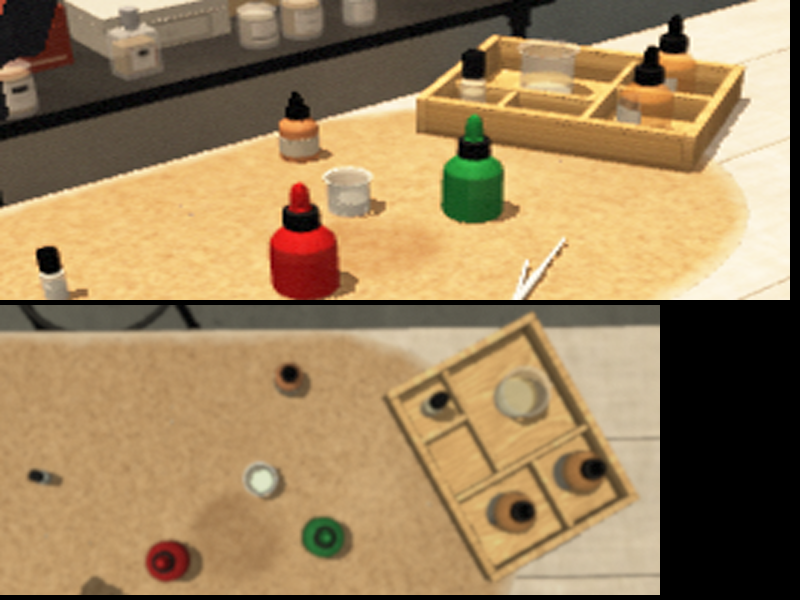

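All four items stand upright in their compartments: atomiser (437,403), beaker (522,395), bottles (582,470) and (513,510) in the lower panel. The look-alikes have not moved. I'll hand in.

```bash
python3 -c "
from rig import ctrl
print(ctrl.finish_job())"
```

```text
the job is handed in; nothing more can be done
None
```

The blending set is made up and handed in at about 42 s of the 109 s allowed. I placed the beaker in the largest compartment first. One dropper bottle then went in the third-largest, the other in the second-largest, and the atomiser in the smallest.

- **Final check:** the last pictures from both cameras show all four standing upright in their compartments and the fourth compartment empty. The three small look-alikes and the red and green bottles are where they stood. The arm was clear of everything.
- **Forces:** the highest force I read was about 13 N. Each item was lowered until a light floor contact of 4 to 8 N at the expected height.
- **What disagreed:**
  - The real fingertips sit roughly 20 mm short of the reported TCP. The first bottle took five closings: three too high or unclear, one too low on the shoulder, then the collar.
  - The collar and cap read about 17.5 and 14.5 mm in the grip, against the 20 and 16 mm given. Both held firmly through the carry.
  - My fit of the tray corners was up to 3.6 mm off, well within the room in each compartment.

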